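Unhook the hanger hook from its bracket and bin the two parts singly

ROBOT

A 7-joint arm with a two-finger parallel gripper is mounted at the origin on the work surface; the furniture and walls round the work are solid. World frame = base frame: x ahead of the robot, y to its left, z up, the work surface at z = 0. Lengths are in m, angles in rad, forces in N, time in s.
With the tool pointing down it reaches from about 0.4 to 0.875 m from the base axis. Payload 19.3 kg.
Tool frame: the origin (TCP) lies on the front face of the gripper's body, between the roots of the fingers; the fingertips stand 73 mm ahead of it and the grasp point (between the pads) lies 54 mm ahead of it; z points along the fingers, y is the direction in which the jaws open and shut (so a half turn about z gives the same grasp; the last joint's range is limited). The gripper opens to 85 mm and grips with 20 to 120 N. Pads are 22 mm wide; open, the fingers measure 114 mm over their backs; the gripper's body (76 mm by 85 mm) begins 54 mm behind the grasp point. The pads swing forward as they close: fully open they stand 13 mm farther back than shut.
Start: joints at [1.173, 0.521, -0.036, 1.599, 0.021, 1.021, -0.113], TCP at [0.201, -0.592, 0.304] pointing down, gripper open.
Joint ranges: [-2.91, 2.91], [-0.3, 2.13], [-1.5, 1.42], [0.17, 2.43], [-1.26, 4.41], [0.16, 1.93], [-2.52, 2.52]. Speed limits (rad/s): [1.89, 1.89, 2.39, 2.39, 3.01, 3.01, 3.01].

INTERFACE

Orientations are given as [roll, pitch, yaw] about the fixed x, y, z axes, in that order (R = Rz(yaw) Ry(pitch) Rx(roll)).
In Python, from workcell import bot gives the robot as it stands.
- The arm moves only by the shell command python3 -m crank 'ROWS' [OPENING] [FORCE]. ROWS is a JSON object of lists of equal length, an entry for each row: "travel": the shift along the world's x, y, z in cm, a list of three; "rot": the turn, a rotation vector about the world's x, y, z in degrees, a list of three. A call has 1 to 8 rows; each row is the pose to reach, as a shift and turn from the pose commanded when the call began; what a row does not reach only later rows make up. A row lasts 1/10 s, in which the tool goes at most 50 mm and 8.59 degrees, less where a joint would pass 70% of its speed; a pose out of reach is approached as far as the arm can. A call with a gripper value outside its range is refused whole. OPENING is the opening, from -1 (shut) to 1 (fully open), so that 0 is half open, set as the call begins (- or left out, the last holds). The fingers move at their own pace and stop on an object; FORCE is the grip in N (left out, the last holds). Time passes only in rows, so rows that repeat a pose let the fingers close. It gives the time, the measured TCP pose, the force and the opening at its end, in the units of the state.
- bot.observe(): the state, without advancing time (a new reading comes with each control period).
- bot.grab_frame(name): name is "scene" or "top" or "wrist"; returns the picture (480x640x3 uint8, red, green, blue); there is no depth.
- bot.camera_model(name): a dict with "fx", "fy", "cx", "cy" (pixels), "k1" (the pictures are not rectified: a ray, as slopes to the right and down, at radius r is drawn at 1 + k1 r^2 times it, then the intrinsics apply), "R" (3x3) and "t" (3): a world point X has camera coordinates R X + t. Camera axes: x right, y down, z forward; pixel columns grow to the right and rows downward; lengths in m; the calibration is good to about 2 mm. A picture is of the moment at which its call begins: read the wrist's pose just before it. camera_model takes no time and is no camera call; for the wrist camera it gives the pose at the moment of the call.
- bot.job_done(): hands the job in, once; it reports no verdict.
Trained networks look in the newest picture that a camera, given by its name, has taken for a name from the list of things; names that differ only in an ending like _2 or _b are one class to them, and where a whole thing is asked for, a point or a joint stands for the part that bears it (a point fixed in the world has none). Each returns a list of dicts, best first, with "conf" (0 to 1); they miss things now and then, are a little off and sometimes report something else, mostly with a low value. They report only what shows in the picture. A call takes as long as a camera call. They do not tell look-alikes from the thing itself.
- bot.silhouettes(camera, thing): "pixels" (480x640 bool, what is visible of it) and "box" ([centre column, centre row, width, height] in pixels, round what is visible of it).
The state is a dict: "clock": time; "qpos": joint angles; "qd": joint speeds; "joint_efforts": joint torques, N m; "position": TCP position; "tool_rot": TCP orientation; "force": force on the tool from outside, world axes, zero at the start; "moment": the same for the moment, N m; "grip_width": finger opening in m.
Only numpy, scipy, OpenCV 4.12 (cv2) and the standard library are available. Lean on these libraries where they do the work, as an engineer would, in place of code of your own. Each camera call takes 0.05 s, during which the arm holds its last target.

TASK

The orange-tagged hook is still hooked into the slotted steel bracket. Lift the hook a little and twist it a quarter turn to get it out of the slot, leaving the bracket standing where it is (do not carry the two off together), and put the hook in the yellow bin; then stand the bracket upright on the floor of the blue bin. Leave the mug and the glue bottle alone.

Things in the scene. Friction and masses are not known exactly. Their poses are not given: they have to be found in the camera images.
- bracket: Loose steel bracket, 0.25 to 0.5 kg: base plate 52 x 88 x 6 mm (x, y, z) and on it two parallel square staples of 8 mm rod. Their level top bars run along y at x = +-14 mm (legs at y = +-35 mm), tops 80 mm and undersides 72 mm above the origin, with an open slot 20 mm wide between them. Origin: centre of the plate's underside; z up.
- bracket_slot (a point): Middle of the bracket's slot, level with the bar tops (80 mm above the bracket's origin). Here the two bars measure 36 mm across x from outside to outside and can be gripped together from above.
- hook: Loose steel hook of 7 mm rod, 0.08 to 0.17 kg. Origin: where the upright stem crosses the saddle arm; z up the stem. The arm runs along x (55 mm overall) and rests across both bars; its ends turn down outside them to 11.5 mm below the origin, 8 mm below the bar tops, so the hook cannot turn until lifted over 8 mm. At the start its axes lie along the bracket's.
- hook_tag (a point): Centre of the hook's orange plastic grip tag, 30 x 12 x 35 mm (hook's x, y, z), on the stem axis, from 3 to 38 mm above the hook's origin.
- hook_toe (a point): In the upturned tip of the J-shaped toe, at (24, 0, -42) mm in the hook's frame. The toe points along +x under one bar, to 27.5 mm from the stem axis, 34.5 (tip) to 49.5 mm (lowest) below the hook's origin. Lifted over 23 mm unturned it catches the bar; after a quarter turn either way it lies along the slot and comes straight up, free after 50 mm in all.
- yellow_bin: Yellow open parts bin fixed to the desk, 120 x 120 mm outside, 110 x 110 mm inside, 45 mm high, floor 5 mm thick. Origin: centre of its underside, z up, x and y along its sides. For the hook, which may lie or lean in it.
- blue_bin: Blue open parts bin, same size and origin as the yellow one, also fixed. For the bracket.
- mug: Striped mug, 80 x 114 x 89 mm, a bystander. Origin: centre of its underside. Left of and behind it stands the fixed dark drawer unit, 245 mm high, filling x 0.44 to 0.72 and y 0.16 to 0.41 m: pass over it or keep clear.
- glue_bottle: White glue bottle with red tip, 38 x 38 x 105 mm, a bystander. Origin: centre of its underside.
Things that resemble listed ones, but are neither listed nor needed, are in the scene too. Of the things shaped like the hook, the steel one is meant.

How it is judged:
On the way, in this order (a step that is already met when the one before it is completed fails the run):
1. the hook is out of the slot, wholly above the bracket's bars or beside it, and the bracket still stands within 40 mm of where it was ((z of hook_toe in the frame of bracket above 0.086 m or horizontal distance between hook and bracket above 0.12 m) and contact force between hook and bracket below 0.05 N and distance of bracket from where it was at the start of the episode below 0.04 m and angle between bracket's own z axis and vertical below 0.1 rad), for 0.1 s.
2. the hook lies in the yellow bin, let go (x of hook in the frame of yellow_bin between -0.058 and 0.058 m and y of hook in the frame of yellow_bin between -0.058 and 0.058 m and z of hook in the frame of yellow_bin between -0.002 and 0.065 m and x of hook_toe in the frame of yellow_bin between -0.06 and 0.06 m and y of hook_toe in the frame of yellow_bin between -0.06 and 0.06 m and z of hook_toe in the frame of yellow_bin between -0.002 and 0.065 m and contact force between hook and the fingers below 0.05 N), for 0.2 s.
At the end, for the whole second after the job is handed in: The hook is in the yellow bin (origin and toe inside its walls and under 65 mm above its underside); the bracket stands upright (within 0.12 rad) on the floor of the blue bin (origin within 35 mm of the bin's centre in its x and y, less than 12 mm above its underside); both at rest (x of hook in the frame of yellow_bin between -0.058 and 0.058 m and y of hook in the frame of yellow_bin between -0.058 and 0.058 m and z of hook in the frame of yellow_bin between -0.002 and 0.065 m and x of hook_toe in the frame of yellow_bin between -0.06 and 0.06 m and y of hook_toe in the frame of yellow_bin between -0.06 and 0.06 m and z of hook_toe in the frame of yellow_bin between -0.002 and 0.065 m and x of bracket in the frame of blue_bin between -0.035 and 0.035 m and y of bracket in the frame of blue_bin between -0.035 and 0.035 m and z of bracket in the frame of blue_bin between -0.002 and 0.012 m and angle between bracket's own z axis and vertical below 0.12 rad and linear speed of each of hook, bracket below 0.02 m/s and angular speed of each of hook, bracket below 0.3 rad/s); the robot touches nothing.
It fails at once if the bracket is carried off the desk with the hook still in it (height (world z) of bracket above 0.025 m and x of hook_toe in the frame of bracket between -0.03 and 0.03 m and y of hook_toe in the frame of bracket between -0.04 and 0.04 m and z of hook_toe in the frame of bracket between 0.006 and 0.08 m).
It fails at once if the mug is pushed away by more than 30 mm or tipped (distance of mug from where it was at the start of the episode above 0.03 m or angle between mug's own z axis and vertical above 0.5 rad).
It fails at once if the glue bottle is pushed away by more than 30 mm or tipped (distance of glue_bottle from where it was at the start of the episode above 0.03 m or angle between glue_bottle's own z axis and vertical above 0.5 rad).
It also fails if it takes over 62 s, if anything falls off the work surface, if the arm or the gripper's body presses on something with over 40 N, if the wrist force passes 120 N, or if a joint passes its speed limit or range.

## Working session

There is one attempt and no reset: what is moved stays moved. The work goes in short steps, Python scripts to look and compute and a shell command to move; the robot and the scene stay as the last step left them, time stands still between calls to the robot, and variables do not carry over. Pictures are saved under pics/ and viewed, and the job is handed in when it is done.

```bash
ls; mkdir -p pics; python3 - <<'E'
from workcell import bot
import cv2
s=bot.observe();print({k:(v if not hasattr(v,'round') else v) for k,v in s.items()})
for n in("scene","top","wrist"):
    im=bot.grab_frame(n);cv2.imwrite(f"pics/{n}0.png",im[:,:,::-1]);m=bot.camera_model(n);print(n,m)
E
```

```text
pics
{'clock': 0.0, 'qpos': array([ 1.17276371,  0.5220139 , -0.03631894,  1.60001949,  0.0212344 ,
        1.02110278, -0.11280966]), 'qd': array([-0.00058325,  0.00046783,  0.00039317,  0.00022275, -0.000112  ,
       -0.00083169,  0.0001872 ]), 'joint_efforts': array([-3.85971396e-05, -9.27108622e+01,  1.97938442e+00, -3.69921756e+01,
        1.77041598e-02,  8.24089773e-03,  3.47762565e-06]), 'position': array([ 0.20111849, -0.59147918,  0.30332175]), 'tool_rot': array([-3.14044075e+00,  1.16821395e-04,  3.27823913e-01]), 'force': array([0.39984131, 0.52250596, 0.31746112]), 'moment': array([ 0.01869009, -0.06079846,  0.00758777]), 'grip_width': 0.0852695510704226}
scene {'fx': 448.8538286103221, 'fy': 448.8538286103221, 'cx': 316.199212439993, 'cy': 238.42751593125305, 'k1': -0.0349104229067975, 'R': array([[-0.90652487, -0.42213358, -0.00398751],
       [-0.26371183,  0.57364216, -0.77549387],
       [ 0.32964941, -0.70195293, -0.6313425 ]]), 't': array([0.43585951, 0.24776039, 0.81609123])}
top {'fx': 516.1920779610638, 'fy': 516.1920779610638, 'cx': 316.110463493236, 'cy': 245.21954180944672, 'k1': 0.01730064733672679, 'R': array([[-1.79146599e-02, -9.99839171e-01,  8.35124043e-04],
       [-9.88262039e-01,  1.75804729e-02, -1.51753318e-01],
       [ 1.51714229e-01, -3.54393046e-03, -9.88418046e-01]]), 't': array([-0.06050048,  0.50478324,  1.02321561])}
wrist {'fx': 376.2159283810239, 'fy': 376.2159283810239, 'cx': 316.8105488817542, 'cy': 239.57517879567743, 'k1': -0.012750737312064558, 'R': array([[ 0.32218811, -0.94667508, -0.0010542 ],
       [-0.91190079, -0.31065181,  0.26820215],
       [-0.25422779, -0.08545022, -0.96336208]]), 't': array([-0.6251062 , -0.03539367,  0.3791869 ])}
```

View pics/scene0.png

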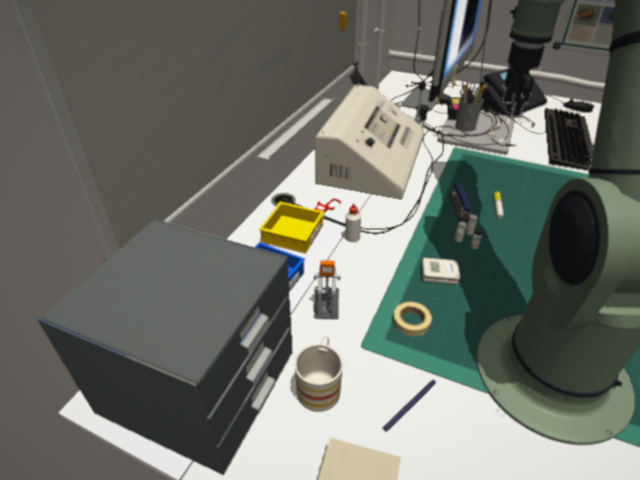

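View pics/top0.png

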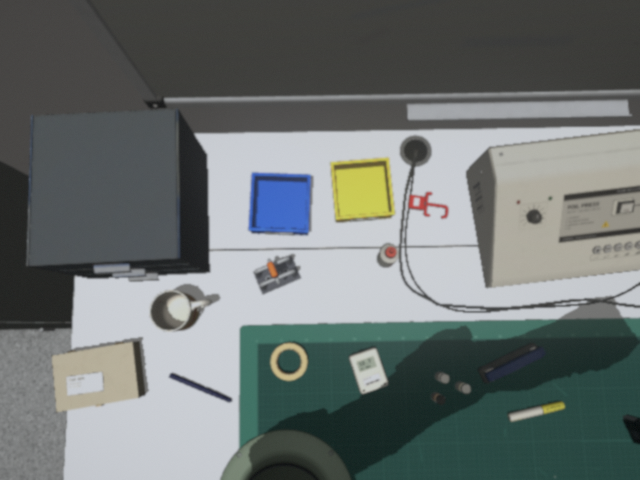

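View pics/wrist0.png

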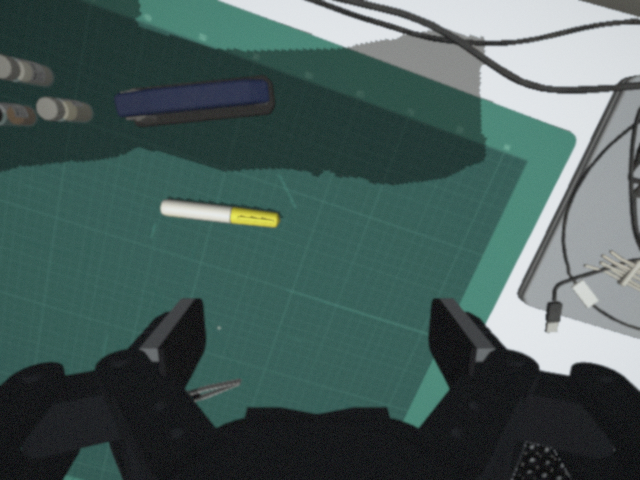

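The top view shows two hook-shaped things. One is steel with an orange tag, standing in the bracket at top (275,270) / scene (327,270). The other is red and lies flat at top (430,205) / scene (327,207). The orange-tagged steel one in the bracket fits the description. Next I'll take an enlarged crop and locate things.

```bash
cat > h.py <<'E'
import numpy as np,cv2
from workcell import bot
def ray(m,u,v):
    x=(u-m['cx'])/m['fx'];y=(v-m['cy'])/m['fy'];X,Y=x,y
    for _ in range(10):
        f=1+m['k1']*(X*X+Y*Y);X,Y=x/f,y/f
    R=np.array(m['R']);t=np.array(m['t']);return -R.T@t,R.T@np.array([X,Y,1.])
def atz(m,u,v,z):
    c,d=ray(m,u,v);return c+d*(z-c[2])/d[2]
def proj(m,P):
    P=np.atleast_2d(P);q=P@np.array(m['R']).T+np.array(m['t']);x=q[:,:2]/q[:,2:];f=1+m['k1']*(x**2).sum(1,keepdims=True)
    return x*f*[m['fx'],m['fy']]+[m['cx'],m['cy']]
def tri(l):
    A=np.zeros((3,3));b=np.zeros(3)
    for m,u,v in l:
        c,d=ray(m,u,v);d=d/np.linalg.norm(d);Q=np.eye(3)-np.outer(d,d);A+=Q;b+=Q@c
    return np.linalg.solve(A,b)
E
python3 - <<'E'
from h import *
np.set_printoptions(precision=4,suppress=True)
for n in("scene","top"):
    im=bot.grab_frame(n)
    if n=="top": c=im[190:310,230:410]
    else: c=im[190:330,240:400]
    cv2.imwrite(f"pics/{n}c.png",cv2.resize(c[:,:,::-1],None,fx=4,fy=4,interpolation=cv2.INTER_CUBIC))
    m=bot.camera_model(n)
    for t in("bracket","hook","hook_tag","yellow_bin","blue_bin","mug","glue_bottle"):
        for d in bot.silhouettes(n,t)[:3]:
            v,u=np.nonzero(d['pixels']);print(n,t,round(d['conf'],2),np.round(d['box'],1),round(u.mean(),1),round(v.mean(),1),atz(m,u.mean(),v.mean(),.1 if 'hook' in t else .02))
E
```

```text
scene bracket 0.73 [324.6 297.8  26.6  41.5] 326.4 301.3 [0.4448 0.027  0.02  ]
scene hook 0.6 [330.3 276.9  19.4  35.2] 327.9 271.4 [0.4451 0.0213 0.1   ]
scene hook 0.49 [330.1 205.4  29.1  14.1] 326.4 204.8 [ 0.5408 -0.1868  0.1   ]
scene hook 0.47 [326.5 293.4  28.8  55.4] 326.8 301.0 [0.4149 0.0944 0.1   ]
scene hook_tag 0.68 [325.8 204.6  18.1  13.5] 323.9 206.3 [ 0.5436 -0.1788  0.1   ]
scene hook_tag 0.66 [326.6 277.5  26.5  37.6] 327.0 272.1 [0.4459 0.0237 0.1   ]
scene yellow_bin 0.71 [291.9 230.7  65.9  49.3] 291.8 227.0 [ 0.6261 -0.1669  0.02  ]
scene blue_bin 0.56 [281.5 266.8  51.2  47. ] 288.0 262.4 [ 0.5731 -0.046   0.02  ]
scene glue_bottle 0.85 [352.5 221.3  20.6  38.2] 352.8 224.6 [ 0.4906 -0.2402  0.02  ]
top bracket 0.69 [277.4 276.4  44.4  34.5] 277.8 274.5 [0.4463 0.0111 0.02  ]
top hook 0.71 [274.1 270.9  13.2  17.1] 272.9 270.5 [0.4466 0.0146 0.1   ]
top hook 0.62 [430.2 204.3  39.1  23.6] 423.8 203.4 [ 0.5733 -0.2818  0.1   ]
top hook_tag 0.71 [427.2 206.9  43.3  34.1] 424.7 204.2 [ 0.5717 -0.2834  0.1   ]
top hook_tag 0.53 [272.3 269.4  10.   24.8] 273.4 271.2 [0.4451 0.0137 0.1   ]
top yellow_bin 0.98 [363.6 190.1  63.9  61. ] 362.4 189.7 [ 0.6242 -0.1701  0.02  ]
top yellow_bin 0.49 [279.6 204.6  60.7  59.8] 279.7 203.9 [0.5965 0.006  0.02  ]
top blue_bin 0.77 [278.2 206.2  64.8  63.3] 279.9 203.7 [0.5968 0.0056 0.02  ]
top mug 0.94 [181.8 312.3  62.6  42. ] 174.7 310.5 [0.3762 0.2227 0.02  ]
top glue_bottle 0.66 [390.3 258.9  22.4  27.5] 388.2 255.7 [ 0.4817 -0.2195  0.02  ]
```

```bash
ls pics
```

```text
scene0.png
scenec.png
top0.png
topc.png
wrist0.png
```

View pics/topc.png

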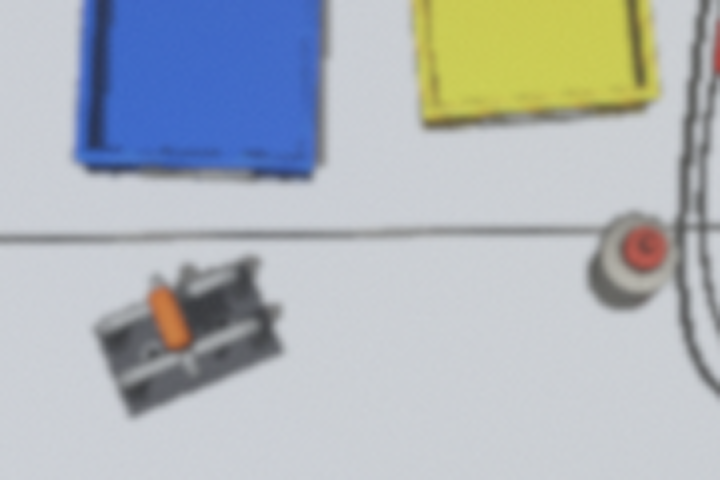

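View pics/scenec.png

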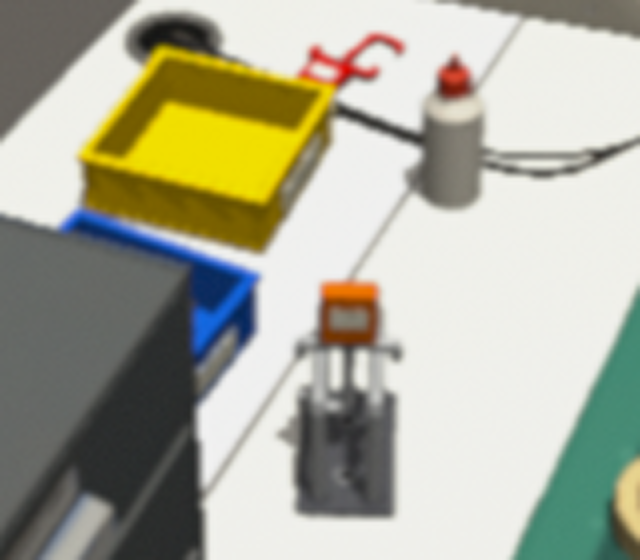

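The crops confirm it. The steel hook with the orange tag is seated in the bracket, with its tag at top (272,270) and scene (327,269). The red decoy lies by the cable. I'll fit the bracket pose roughly and work out the wrist camera geometry.

```bash
python3 - <<'E'
from h import *
from scipy.spatial.transform import Rotation as Ro
np.set_printoptions(precision=4,suppress=True)
m=bot.camera_model("top");s=bot.camera_model("scene")
f=lambda u,v:(230+u/4,190+v/4)
g=lambda u,v:(240+u/4,190+v/4)
for a,z in [((130,415),.006),((283,350),.006),((97,328),.08),((258,260),.08),((120,380),.08),((280,312),.08)]: print(a,atz(m,*f(*a),z))
print('tagtop',atz(m,*f(170,318),.12), tri([(m,*f(170,318)),(s,*g(350,288))]))
w=bot.camera_model("wrist");st=bot.observe()
Rt=Ro.from_euler('xyz',st['tool_rot']).as_matrix();c=-np.array(w['R']).T@w['t']
print('cam in tool',Rt.T@(c-st['position']),'axis',Rt.T@np.array(w['R'])[2])
for z in(.054,.15,.2,.25):print(z,proj(w,st['position']+Rt@np.array([0,0,z])))
E
```

```text
(130, 415) [0.408  0.0442 0.006 ]
(283, 350) [ 0.4406 -0.0361  0.006 ]
(97, 328) [0.4463 0.0528 0.08  ]
(258, 260) [ 0.4785 -0.0264  0.08  ]
(120, 380) [0.4207 0.0416 0.08  ]
(280, 312) [ 0.4526 -0.0369  0.08  ]
tagtop [0.4463 0.0137 0.12  ] [0.4478 0.0143 0.1179]
cam in tool [ 0.0678  0.0006 -0.0707] axis [-0.2682 -0.0001  0.9634]
0.054 [[315.1713 326.2059]]
0.15 [[315.8563 249.5516]]
0.2 [[316.0334 229.7447]]
0.25 [[316.1584 215.7723]]
```

```bash
python3 -m crank '{"travel":[[2.3,4.3,0],[4.6,8.6,0],[6.9,12.9,0],[9.2,17.2,0],[11.5,21.5,0],[13.8,25.8,0],[16,30,0],[16,30,0]],"rot":[[0,0,0],[0,0,0],[0,0,0],[0,0,0],[0,0,1],[0,0,2],[0,0,3],[0,0,3]]}' 1 40
```

```text
clock: 1.75
position: [0.3639, -0.2869, 0.3043]
tool_rot: [-3.141, -0.002, 0.388]
force: [-1.2, -1.1, 0.2]
grip_width: 0.0858
```

```bash
python3 -m crank '{"travel":[[1.2,4.3,0],[2.4,8.6,0],[3.6,12.9,0],[4.8,17.2,0],[6.0,21.5,0],[7.2,25.8,0],[8.3,30,0],[8.3,30,0]],"rot":[[0,0,0],[0,0,0],[0,0,0],[0,0,0],[0,0,0],[0,0,0],[0,0,0],[0,0,0]]}'
python3 - <<'E'
from h import *
im=bot.grab_frame("wrist");cv2.imwrite("pics/w1.png",im[:,:,::-1]);m=bot.camera_model("wrist");s=bot.observe();print(s['position'],s['tool_rot'],s['qpos'])
np.savez('w1.npz',R=m['R'],t=m['t'])
E
```

```text
clock: 2.55
position: [0.4452, 0.0132, 0.3042]
tool_rot: [-3.14, -0.002, 0.386]
force: [1.3, -1.9, -0.1]
grip_width: 0.0852
[0.44461612 0.01045257 0.30392811] [-3.14108185e+00 -5.02954302e-04  3.84193163e-01] [ 0.14766479  0.25145745 -0.3598567   2.03764307  0.1140308   0.87079716
 -1.46200155]
```

View pics/w1.png

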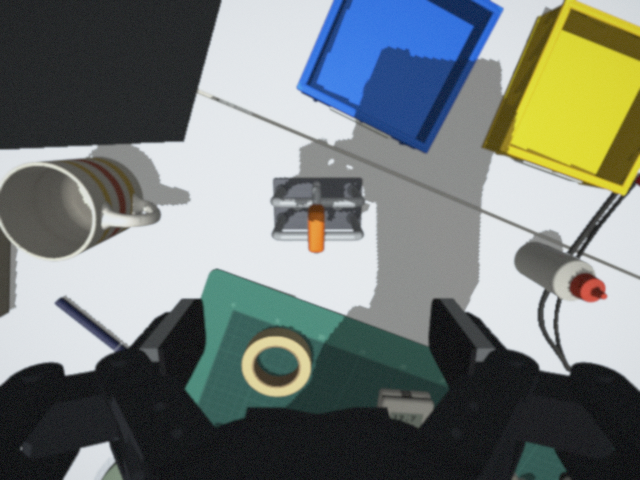

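The wrist view shows the bracket square to the image, with its bars running from u=273 to 362 at rows 202 and 237. The orange tag is at (316,228). Next I'll enlarge it and measure.

```bash
python3 - <<'E'
from h import *
np.set_printoptions(precision=4,suppress=True)
im=cv2.imread('pics/w1.png')
cv2.imwrite("pics/w1c.png",cv2.resize(im[165:265,255:385],None,fx=6,fy=6,interpolation=cv2.INTER_CUBIC))
for i in range(3): s=bot.observe();print(s['position'],s['tool_rot'][2])
m=bot.camera_model("wrist")
print(atz(m,316,243,.1215),atz(m,273,202,.08),atz(m,362,202,.08),atz(m,273,237,.08),atz(m,362,237,.08))
E
```

```text
[0.4446 0.0105 0.3039] 0.3841931627568633
[0.4446 0.0105 0.3039] 0.3841931627568633
[0.4446 0.0105 0.3039] 0.3841931627568633
[0.4399 0.0086 0.1215] [0.4473 0.0484 0.08  ] [ 0.4737 -0.0168  0.08  ] [0.4204 0.0385 0.08  ] [ 0.4475 -0.0284  0.08  ]
```

View pics/w1c.png

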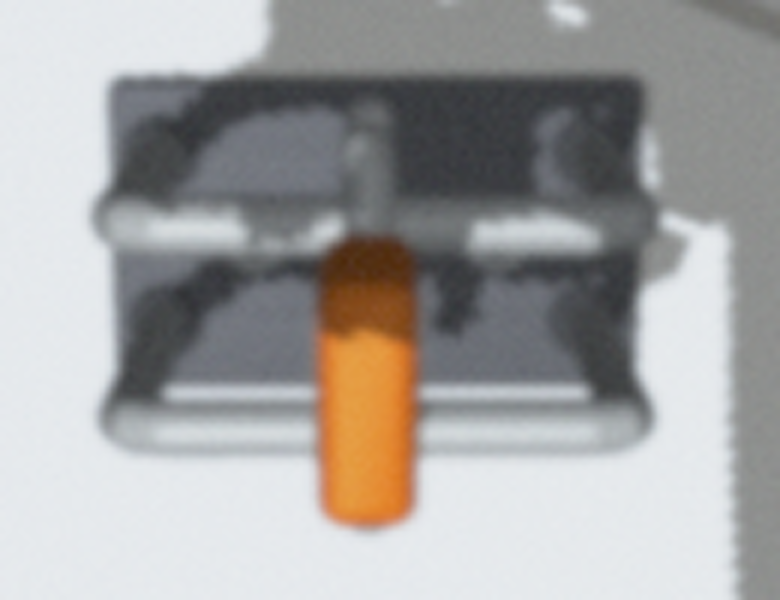

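```bash
cat >> h.py <<'E'
def seg(a,b): return np.linspace(a,b,2)
def bracket_lines():
    L=[];B=[(26,44),(26,-44),(-26,-44),(-26,44)]
    for i in range(4): L.append(((*B[i],6),(*B[(i+1)%4],6)))
    for sx in(-1,1):
        for dx in(-4,4): L.append(((sx*14+dx,-39,76),(sx*14+dx,39,76)))
    return np.array(L,float)/1000
def hook_lines():
    L=[];T=[(15,6),(15,-6),(-15,-6),(-15,6)]
    for z in(3,38):
        for i in range(4): L.append(((*T[i],z),(*T[(i+1)%4],z)))
    for p in T: L.append(((*p,3),(*p,38)))
    L.append(((-27.5,0,0),(27.5,0,0)))
    return np.array(L,float)/1000
def T(L,p,yaw):
    c,s=np.cos(yaw),np.sin(yaw);return L@np.array([[c,-s,0],[s,c,0],[0,0,1]]).T+np.array(p)
def draw(im,m,L,col,k=4,o=(0,0)):
    for a,b in L:
        q=(proj(m,np.array([a,b]))-o)*k;cv2.line(im,tuple(map(int,q[0])),tuple(map(int,q[1])),col,1)
E
python3 - <<'E'
from h import *
np.set_printoptions(precision=4,suppress=True)
s=bot.observe();m=bot.camera_model("wrist");im=bot.grab_frame("wrist");s2=bot.observe();print(s['position'],s2['position'],s2['tool_rot'])
p=np.array([.4475,.0105,0]);y=np.radians(22)
vis=[]
for n,o in(("wrist",(255,165)),("top",(235,240))):
    if n!="wrist": m=bot.camera_model(n);im=bot.grab_frame(n)
    c=cv2.resize(im[o[1]:o[1]+100,o[0]:o[0]+130,::-1],None,fx=5,fy=5,interpolation=cv2.INTER_CUBIC)
    draw(c,m,T(bracket_lines(),p,y),(0,255,0),5,o)
    h=p+[0,0,.0835];draw(c,m,T(hook_lines(),h,y),(255,0,255),5,o)
    cv2.imwrite(f"pics/ov_{n}.png",c);np.save(f'{n}.npy',im)
E
```

```text
[0.4446 0.0105 0.3039] [0.4443 0.0087 0.3038] [-3.1415  0.0001  0.3818]
```

View pics/ov_wrist.png

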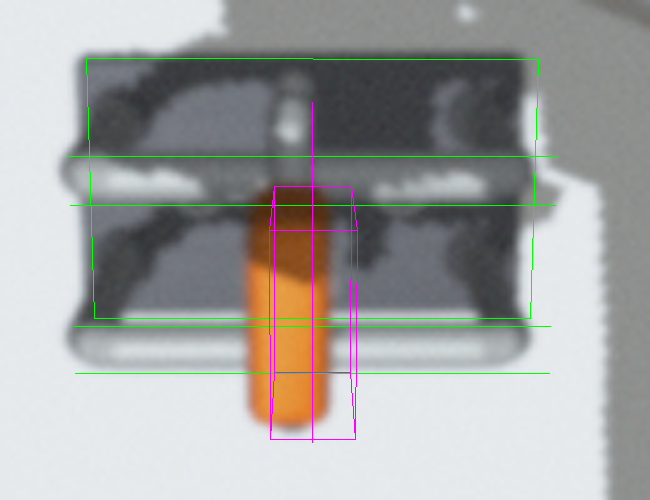

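View pics/ov_top.png

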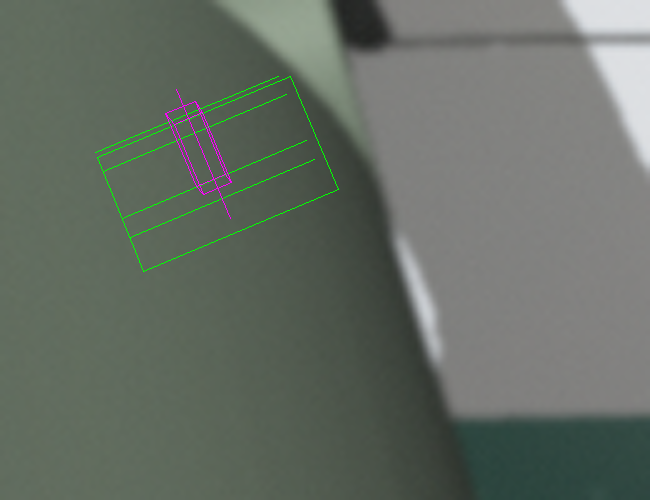

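```bash
python3 - <<'E'
from h import *
np.set_printoptions(precision=4,suppress=True)
s=bot.observe();m=bot.camera_model("wrist");im=bot.grab_frame("wrist")[:,:,::-1];s2=bot.observe();print(s['position'],s2['position'],s2['tool_rot'])
p=np.array([.448,.0127,0]);y=np.radians(22)
out=[]
for n,o in(("wrist",(255,165)),("top",(225,235)),("scene",(270,245))):
    if n!="wrist": m=bot.camera_model(n);im=cv2.imread(f'pics/{n}0.png')
    c=cv2.resize(im[o[1]:o[1]+100,o[0]:o[0]+110],None,fx=5,fy=5,interpolation=cv2.INTER_CUBIC)
    draw(c,m,T(bracket_lines(),p,y),(0,255,0),5,o)
    h=np.array([.447,.0136,.0835]);draw(c,m,T(hook_lines(),h,y),(255,0,255),5,o)
    cv2.imwrite(f"pics/ov2_{n}.png",c)
E
```

```text
[0.4441 0.0078 0.3038] [0.4441 0.0073 0.3039] [3.1413 0.0003 0.3789]
```

View pics/ov2_wrist.png

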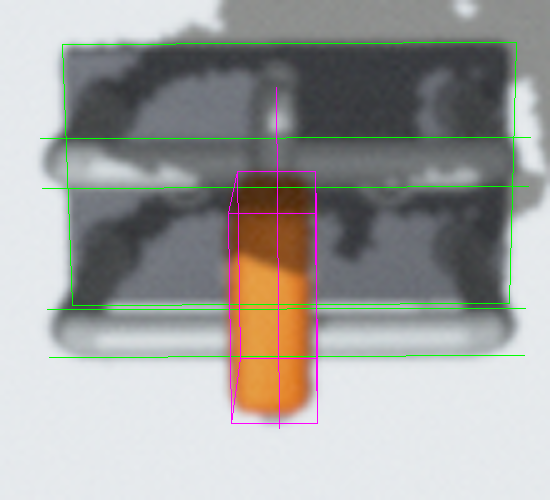

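View pics/ov2_top.png

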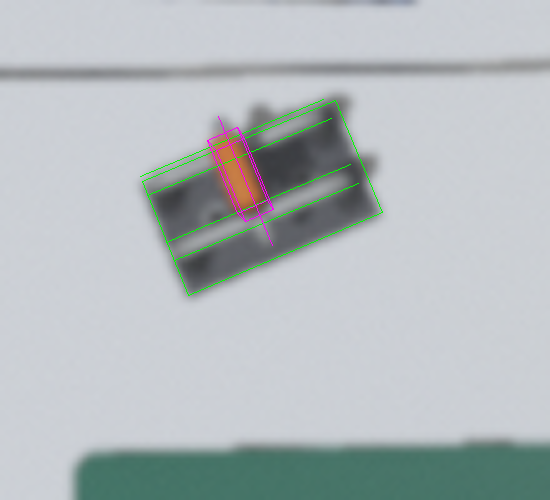

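View pics/ov2_scene.png

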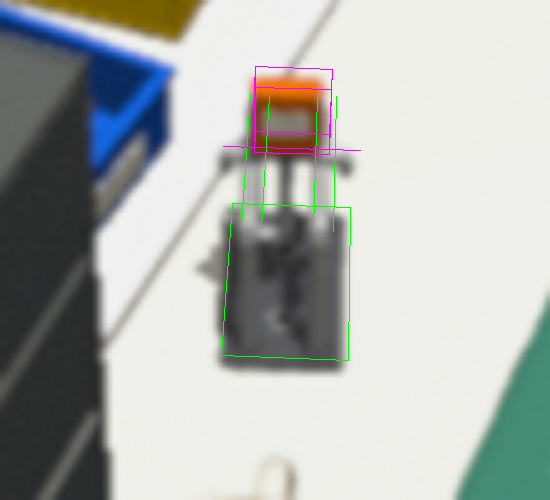

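```bash
python3 -m crank '{"travel":[[0.25,0.65,-3],[0.25,0.65,-6],[0.25,0.65,-9],[0.25,0.65,-9],[0.25,0.65,-9],[0.25,0.65,-9]],"rot":[[0,0,0.5],[0,0,0.5],[0,0,0.5],[0,0,0.5],[0,0,0.5],[0,0,0.5]]}'
python3 - <<'E'
from h import *
from scipy.spatial.transform import Rotation as Ro
s=bot.observe();m=bot.camera_model("wrist");im=bot.grab_frame("wrist")[:,:,::-1];s2=bot.observe();print(s['position'],s2['position'],s2['tool_rot'])
im=im.copy();Rt=Ro.from_euler('xyz',s['tool_rot']).as_matrix()
for z in (.054,.0920): 
  L=np.array([[[-.011,0,z],[.011,0,z]],[[0,-.006,z],[0,.006,z]]])@Rt.T+s['position'];draw(im,m,L,(0,255,0),1)
cv2.imwrite("pics/w2.png",im)
E
```

```text
clock: 3.35
position: [0.4473, 0.0144, 0.2153]
tool_rot: [3.141, -0.002, 0.388]
force: [-0.5, -0.1, -0.3]
grip_width: 0.0853
[0.44728821 0.01437033 0.21527809] [0.44730371 0.01446606 0.21530788] [ 3.14075195e+00 -1.97224874e-03  3.88039261e-01]
```

View pics/w2.png

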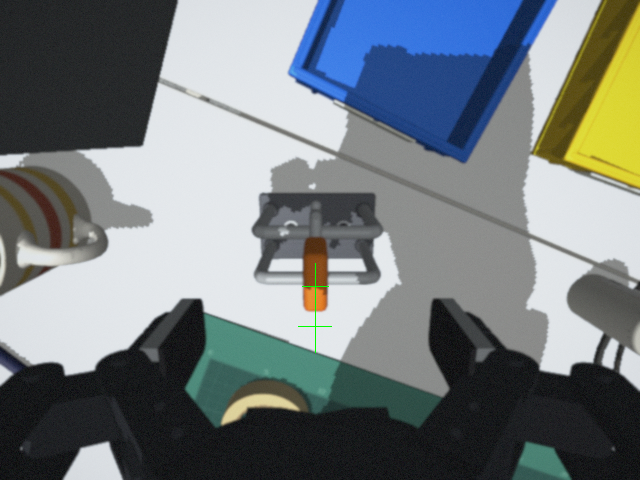

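The tag at (315,290) is centred on the grasp cross. I'll descend and close.

```bash
python3 -m crank '{"travel":[[0,0,-2.5],[0,0,-5.1],[0,0,-5.1],[0,0,-5.1]],"rot":[[0,0,0],[0,0,0],[0,0,0],[0,0,0]]}'
python3 -m crank '{"travel":[[0,0,0],[0,0,0],[0,0,0],[0,0,0],[0,0,0],[0,0,0]],"rot":[[0,0,0],[0,0,0],[0,0,0],[0,0,0],[0,0,0],[0,0,0]]}' -1 50
python3 - <<'E'
from h import *
s=bot.observe();im=bot.grab_frame("wrist")[:,:,::-1];print(s['position'],s['tool_rot'],s['force'],s['grip_width'],s['qpos'])
cv2.imwrite("pics/w3.png",im)
E
```

```text
clock: 3.8
position: [0.447, 0.0148, 0.1639]
tool_rot: [3.141, -0.0, 0.389]
force: [-0.0, -0.2, 1.0]
grip_width: 0.0852
clock: 4.4
position: [0.4468, 0.0148, 0.163]
tool_rot: [3.142, -0.0, 0.389]
force: [-0.5, -0.6, 3.4]
grip_width: 0.0115
[0.4467836  0.01482255 0.16303235] [ 3.14155272e+00 -2.32150173e-04  3.88923023e-01] [-0.50037833 -0.59476989  3.36071748] 0.011460381435839767 [ 0.06076057  0.49085501 -0.28826979  2.15950063  0.27100336  0.52427097
 -1.61290897]
```

View pics/w3.png

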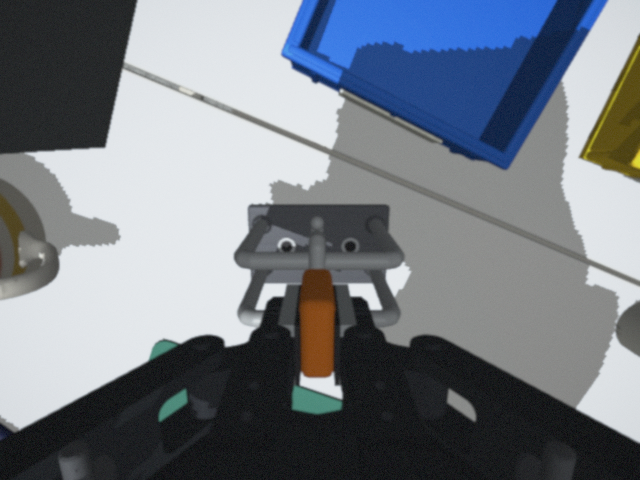

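```bash
python3 -m crank '{"travel":[[0,0,0.5],[0,0,1.0],[0,0,1.5],[0,0,1.5],[0,0,1.5]],"rot":[[0,0,0],[0,0,0],[0,0,0],[0,0,0],[0,0,0]]}'
python3 - <<'E'
from h import *
s=bot.observe();im=bot.grab_frame("wrist")[:,:,::-1];print(s['position'],s['tool_rot'],s['force'],s['grip_width'])
sc=bot.grab_frame("scene")[:,:,::-1]
c=np.hstack([im[180:400,200:430],cv2.resize(sc[245:335,275:375],None,fx=2.444,fy=2.444)[:220]])
cv2.imwrite("pics/w4.png",cv2.resize(c,None,fx=1.6,fy=1.6))
E
```

```text
clock: 4.95
position: [0.4467, 0.0147, 0.1781]
tool_rot: [3.141, -0.0, 0.389]
force: [0.4, -0.2, -2.1]
grip_width: 0.0111
[0.4467482  0.01472352 0.17805184] [ 3.14146651e+00 -3.63701683e-04  3.88697349e-01] [ 0.43583298 -0.23699399 -2.05284518] 0.011147410158971366
```

View pics/w4.png

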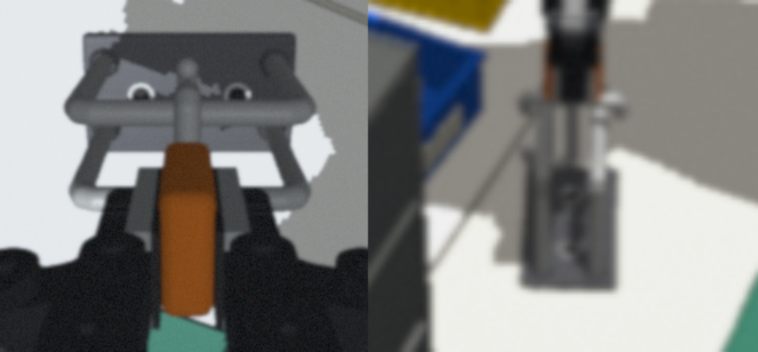

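The hook is lifted about 15 mm and its arm is clear of the bars (wrist crop, row 110). The force is only about the hook's weight and the bracket is unmoved. Next is the twist.

```bash
python3 -m crank '{"travel":[[0,0,0],[0,0,0],[0,0,0],[0,0,0],[0,0,0],[0,0,0]],"rot":[[0,0,8],[0,0,16],[0,0,24],[0,0,32],[0,0,40],[0,0,40]]}'
python3 -m crank '{"travel":[[0,0,0],[0,0,0],[0,0,0],[0,0,0],[0,0,0],[0,0,0],[0,0,0],[0,0,0]],"rot":[[0,0,8],[0,0,16],[0,0,24],[0,0,32],[0,0,40],[0,0,48],[0,0,50],[0,0,50]]}'
python3 - <<'E'
from h import *
s=bot.observe();im=bot.grab_frame("wrist")[:,:,::-1];print(s['position'],s['tool_rot'],s['force'],s['moment'],s['grip_width'])
sc=bot.grab_frame("scene")[:,:,::-1]
c=np.hstack([im[180:400,200:430],cv2.resize(sc[245:335,275:375],None,fx=2.444,fy=2.444)[:220]])
cv2.imwrite("pics/w5.png",cv2.resize(c,None,fx=1.6,fy=1.6))
E
```

```text
clock: 5.65
position: [0.4466, 0.0146, 0.1776]
tool_rot: [-3.141, -0.0, 1.089]
force: [-0.2, -0.8, -1.1]
grip_width: 0.0113
clock: 6.45
position: [0.4466, 0.0147, 0.1777]
tool_rot: [-3.141, -0.0, 1.955]
force: [-0.8, 0.4, -1.4]
grip_width: 0.0111
[0.44661935 0.01467428 0.17773384] [-3.14122850e+00 -3.52264237e-04  1.95478197e+00] [-0.75761234  0.42461033 -1.42683019] [-0.00716374  0.00455029  0.04296916] 0.011096720026334946
```

View pics/w5.png

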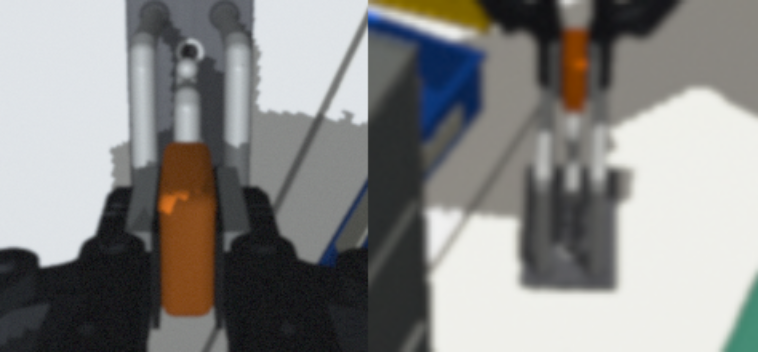

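The hook is turned a quarter and lies centred along the slot, between bars at u≈145 and 238. The bracket is unmoved. Next I'll lift straight up.

```bash
python3 -m crank '{"travel":[[0,0,1],[0,0,2.5],[0,0,4],[0,0,6],[0,0,8.5],[0,0,11],[0,0,11],[0,0,11]],"rot":[[0,0,0],[0,0,0],[0,0,0],[0,0,0],[0,0,0],[0,0,0],[0,0,0],[0,0,0]]}'
python3 - <<'E'
from h import *
s=bot.observe();im=bot.grab_frame("wrist")[:,:,::-1];print(s['position'],s['tool_rot'],s['force'],s['moment'],s['grip_width'])
sc=bot.grab_frame("scene")[:,:,::-1]
c=np.hstack([im[60:400,150:480],cv2.resize(sc[190:330,245:385],(340,340))])
cv2.imwrite("pics/w6.png",c)
m=bot.camera_model("top");t=cv2.imread('pics/top0.png')
for n,z in(("yellow_bin",.045),("blue_bin",.045)): pass
E
```

```text
clock: 7.35
position: [0.4467, 0.0147, 0.2884]
tool_rot: [3.141, 0.001, 1.958]
force: [-0.4, -0.4, -1.6]
grip_width: 0.0108
[0.44666366 0.0146881  0.28836495] [3.14078796e+00 8.62823496e-04 1.95808559e+00] [-0.40543643 -0.39404633 -1.58894097] [-0.01308255  0.03784729  0.04822901] 0.01079111563026065
```

View pics/w6.png

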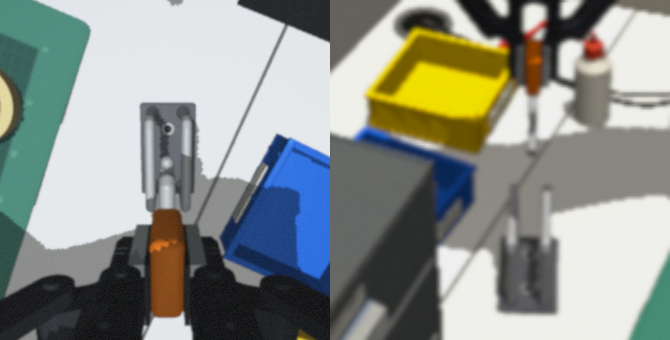

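The hook is clear of the bracket, which still stands in place (scene crop 530,275). Next I'll fit the bin poses from the first top picture.

```bash
python3 - <<'E'
from h import *
from scipy.optimize import minimize
np.set_printoptions(precision=4,suppress=True)
m=bot.camera_model("top");im=cv2.imread('pics/top0.png');hsv=cv2.cvtColor(im,cv2.COLOR_BGR2HSV)
o=(235,145);c=cv2.resize(im[145:245,235:410],None,fx=4.5,fy=4.5,interpolation=cv2.INTER_CUBIC)
for n,lo,hi,x0 in(("yellow",(22,120,90),(34,255,255),(.624,-.170,.1)),("blue",(105,130,60),(125,255,255),(.597,.006,.0))):
    M=(cv2.inRange(hsv,lo,hi)>0)
    M[:, :240]=0;M[:,410:]=0;M[260:]=0
    v,u=np.nonzero(M);print(n,M.sum(),u.mean(),v.mean())
    def hull(p):
        P=[(a,b,z) for a in(-.06,.06) for b in(-.06,.06) for z in(0,.045)]
        q=proj(m,T(np.array(P),(p[0],p[1],0),p[2]));return cv2.convexHull(q.astype(np.float32))
    def cost(p):
        k=8;S=np.zeros((130*k,190*k),np.uint8);cv2.fillPoly(S,[((hull(p)-np.array([230,130])+.5)*k).astype(np.int32)],255)
        S=cv2.resize(S,(190,130),interpolation=cv2.INTER_AREA)/255.
        return np.abs(S-M[130:260,230:420]).sum()
    r=minimize(cost,x0,method='Nelder-Mead',options=dict(initial_simplex=[np.array(x0)+d for d in([0,0,0],[.006,0,0],[0,.006,0],[0,0,.06])],xatol=1e-4,fatol=.1))
    print(n,r.x,r.fun)
    P=np.array([(-.06,-.06),(.06,-.06),(.06,.06),(-.06,.06)])
    L=np.array([[(*P[i],.045),(*P[(i+1)%4],.045)] for i in range(4)])
    draw(c,m,T(L,(r.x[0],r.x[1],0),r.x[2]),(0,255,0),4.5,o)
cv2.imwrite('pics/bins.png',c)
E
```

```text
yellow 3191 362.1344406142275 189.22375430899405
yellow [ 0.6241 -0.1678  0.0469] 357.2
blue 3199 279.64301344170053 203.86902156924037
blue [ 0.5971  0.0049 -0.0581] 345.1176470588235
```

View pics/bins.png

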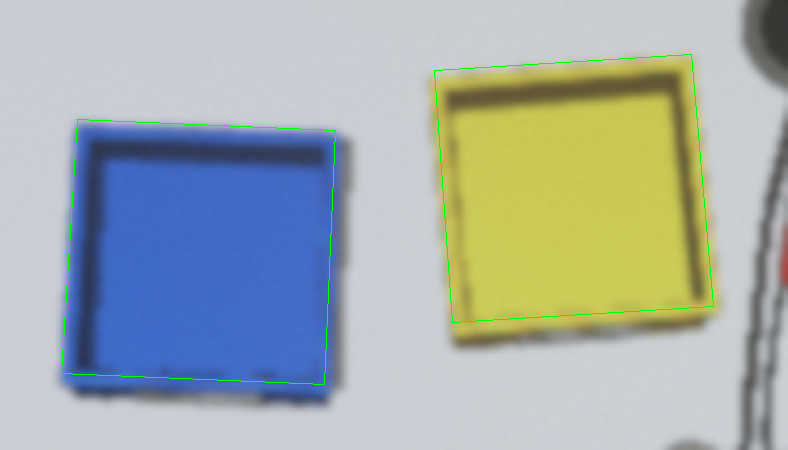

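```bash
python3 -m crank '{"travel":[[3,-3,0],[6,-6.2,0],[9,-9.4,0],[12,-12.5,0],[15,-15.7,0],[17.5,-18.3,0],[17.5,-18.3,0],[17.5,-18.3,0]],"rot":[[0,0,0],[0,0,0],[0,0,0],[0,0,0],[0,0,0],[0,0,0],[0,0,0],[0,0,0]]}'
python3 -m crank '{"travel":[[0,0,-3],[0,0,-6],[0,0,-9],[0,0,-9],[0,0,-9]],"rot":[[0,0,0],[0,0,0],[0,0,0],[0,0,0],[0,0,0]]}'
python3 - <<'E'
from h import *
s=bot.observe();im=bot.grab_frame("wrist")[:,:,::-1];print(s['position'],s['tool_rot'],s['force'],s['moment'],s['grip_width'],s['qpos'])
sc=bot.grab_frame("scene")[:,:,::-1]
c=np.hstack([im[0:400,100:500],cv2.resize(sc[170:330,225:385],(400,400))])
cv2.imwrite("pics/w7.png",c)
E
```

```text
clock: 8.25
position: [0.6215, -0.168, 0.2862]
tool_rot: [-3.14, -0.002, 1.959]
force: [-0.3, -0.3, -1.1]
grip_width: 0.0114
clock: 8.75
position: [0.6216, -0.1673, 0.1985]
tool_rot: [-3.141, -0.001, 1.961]
force: [0.6, 0.3, -2.0]
grip_width: 0.0109
[ 0.62158291 -0.16731666  0.19848291] [-3.14136031e+00 -6.99960459e-04  1.96058260e+00] [ 0.64227379  0.26406472 -2.01636284] [ 0.01113354  0.03704569 -0.04424065] 0.01086911082936252 [ 0.60165786  0.75557292 -0.68053639  1.60963644  0.54735611  0.97574518
  0.1295076 ]
```

View pics/w7.png

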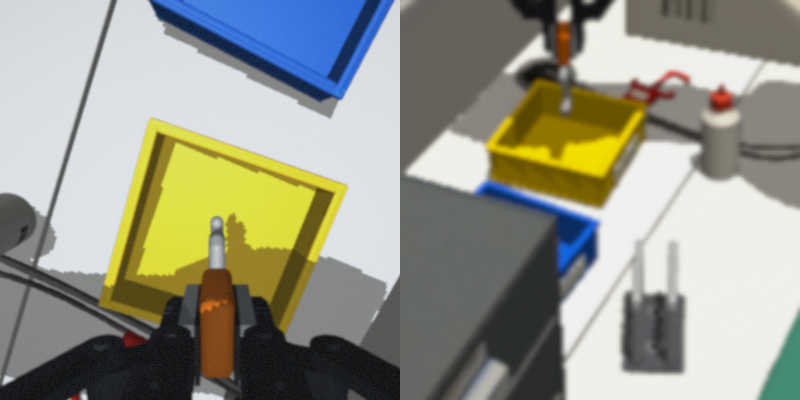

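The hook is over the yellow bin (wrist crop: toe at 215,225 inside the rim). I'll lower it and release.

```bash
python3 -m crank '{"travel":[[0,0,-2.5],[0,0,-4.5],[0,0,-6],[0,0,-6],[0,0,-6]],"rot":[[0,0,0],[0,0,0],[0,0,0],[0,0,0],[0,0,0]]}'
python3 -m crank '{"travel":[[0,0,0],[0,0,0],[0,0,0],[0,0,0],[0,0,0]],"rot":[[0,0,0],[0,0,0],[0,0,0],[0,0,0],[0,0,0]]}' 1
python3 - <<'E'
from h import *
s=bot.observe();im=bot.grab_frame("wrist")[:,:,::-1];print(s['position'],s['force'],s['grip_width'])
sc=bot.grab_frame("scene")[:,:,::-1]
c=np.hstack([im[0:480,80:560],cv2.resize(sc[170:330,225:385],(320,480))])
cv2.imwrite("pics/w8.png",c)
E
```

```text
clock: 9.35
position: [0.6221, -0.1681, 0.1389]
tool_rot: [3.141, 0.0, 1.96]
force: [-0.5, 0.3, -1.5]
grip_width: 0.0111
clock: 9.85
position: [0.6217, -0.1682, 0.138]
tool_rot: [3.141, 0.0, 1.96]
force: [0.3, 0.4, 0.7]
grip_width: 0.0821
[ 0.62174449 -0.16824466  0.13803503] [0.27945187 0.4426418  0.68294532] 0.08211319444626287
```

View pics/w8.png

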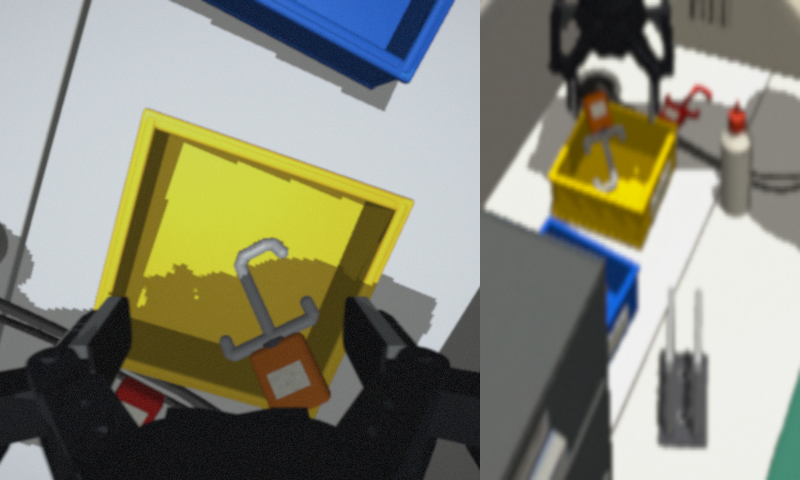

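```bash
python3 -m crank '{"travel":[[0,0,3],[0,0,7],[0,0,11],[0,0,14],[0,0,14]],"rot":[[0,0,0],[0,0,0],[0,0,0],[0,0,0],[0,0,0]]}'
python3 - <<'E'
from h import *
s=bot.observe();m=bot.camera_model("wrist");im=bot.grab_frame("wrist")[:,:,::-1];print(s['position'],s['force'],s['grip_width'])
np.savez('w9.npz',**m)
sc=bot.grab_frame("scene")[:,:,::-1]
c=np.hstack([im[0:480,80:560],cv2.resize(sc[180:260,240:340],(300,480))])
cv2.imwrite("pics/w9.png",c);cv2.imwrite("pics/w9f.png",im);cv2.imwrite("pics/s9.png",sc)
E
```

```text
clock: 10.45
position: [0.623, -0.1681, 0.2822]
tool_rot: [3.137, 0.003, 1.959]
force: [0.4, 0.7, 0.2]
grip_width: 0.0854
[ 0.6230023  -0.1681261   0.28219521] [0.38069055 0.72130923 0.152562  ] 0.08543625072978764
```

View pics/w9.png

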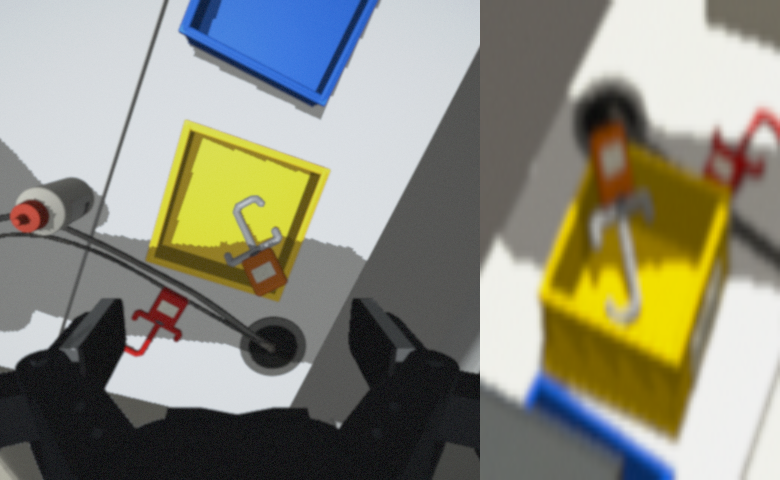

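```bash
python3 - <<'E'
from h import *
np.set_printoptions(precision=4,suppress=True)
w=dict(np.load('w9.npz'));s=bot.camera_model("scene")
for n,a,b in(("org",(333,250),(287.3,214.7)),("toe",(342,203),(284.,233))):
    P=tri([(w,*a),(s,*b)]);y=.047;d=P-[.622,-.168,0];c,q=np.cos(y),np.sin(y)
    print(n,P,'bin',c*d[0]+q*d[1],-q*d[0]+c*d[1])
    for z in(.02,.045,.06):
        Q=atz(w,*a,z);d=Q-[.622,-.168,0];print('  z',z,c*d[0]+q*d[1],-q*d[0]+c*d[1])
E
```

```text
org [ 0.6498 -0.1911  0.0351] bin 0.026727995028623688 -0.024356633274778747
  z 0.02 0.0282501180758823 -0.02890816423762261
  z 0.045 0.02447803262434079 -0.021985378882303962
  z 0.06 0.02221478135341582 -0.017831707669112754
toe [ 0.6433 -0.1545  0.0041] bin 0.02194719309734851 0.012454125849776457
  z 0.02 0.02060308957577482 0.015070904416621598
  z 0.045 0.017405789449237923 0.01868802362077129
  z 0.06 0.015487409373315667 0.020858295143261128
```

The hook lies leaning in the yellow bin: origin about (27,-24) mm and toe about (22,12) mm in its frame, height about 35 mm, so well inside. Next is the bracket.

```bash
python3 -m crank '{"travel":[[-3,3.1,0],[-6,6.2,0],[-9,9.3,0],[-12,12.4,0],[-15,15.5,0],[-17.5,18.1,0],[-17.5,18.1,-4],[-17.5,18.1,-6]],"rot":[[0,0,0],[0,0,0],[0,0,0],[0,0,0],[0,0,0],[0,0,0],[0,0,0],[0,0,0]]}'
python3 -m crank '{"travel":[[0,0,0],[0,0,0]],"rot":[[0,0,0],[0,0,0]]}'
python3 - <<'E'
from h import *
from scipy.spatial.transform import Rotation as Ro
s=bot.observe();m=bot.camera_model("wrist");im=bot.grab_frame("wrist")[:,:,::-1].copy();s2=bot.observe();print(s['position'],s2['position'],s['tool_rot'])
cv2.imwrite("pics/w10f.png",im);np.savez('w10.npz',**m)
o=(215,140);c=cv2.resize(im[o[1]:o[1]+150,o[0]:o[0]+200],None,fx=4,fy=4,interpolation=cv2.INTER_CUBIC)
draw(c,m,T(bracket_lines(),(.448,.0127,0),np.radians(22)),(0,255,0),4,o)
Rt=Ro.from_euler('xyz',s['tool_rot']).as_matrix()
for z in (.054,s['position'][2]-.08): 
  L=np.array([[[-.011,0,z],[.011,0,z]],[[0,-.018,z],[0,.018,z]]])@Rt.T+s['position'];draw(c,m,L,(255,0,255),4,o)
cv2.imwrite("pics/w10.png",c)
E
```

```text
clock: 11.35
position: [0.4453, 0.013, 0.2158]
tool_rot: [-3.14, -0.0, 1.961]
force: [0.4, -0.8, -0.4]
grip_width: 0.0851
clock: 11.55
position: [0.4466, 0.013, 0.2178]
tool_rot: [-3.141, -0.001, 1.96]
force: [0.3, 0.5, 0.9]
grip_width: 0.0855
[0.44657777 0.01296819 0.21783108] [0.44688054 0.01291205 0.21833001] [-3.14055332e+00 -1.03641521e-03  1.96000979e+00]
```

View pics/w10.png

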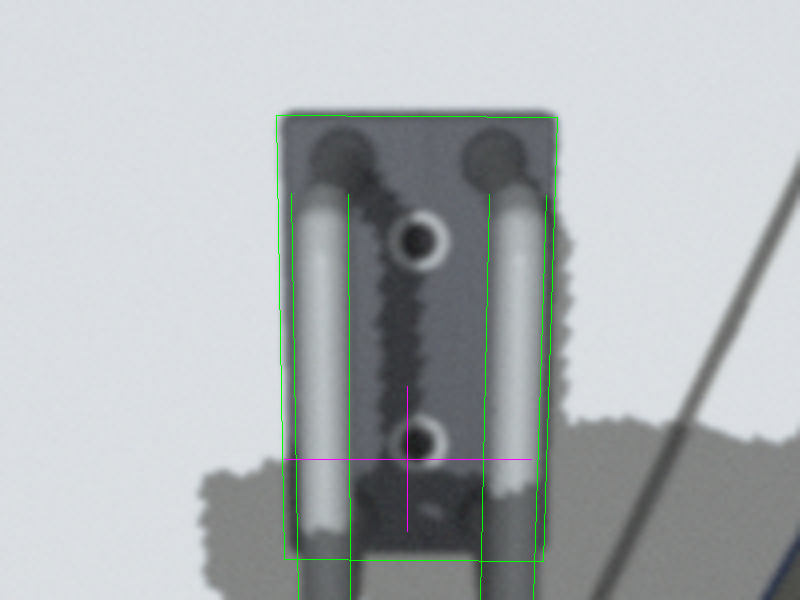

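The slot middle (crop 417) is about 2 mm right of the tool axis (407), and position along the bars is good. I'll correct and descend.

```bash
python3 -m crank '{"travel":[[0.15,0.07,-3],[0.15,0.07,-6],[0.15,0.07,-8],[0.15,0.07,-9.2],[0.15,0.07,-9.2],[0.15,0.07,-9.2]],"rot":[[0,0,0],[0,0,0],[0,0,0],[0,0,0],[0,0,0],[0,0,0]]}'
python3 -m crank '{"travel":[[0,0,0],[0,0,0],[0,0,0],[0,0,0],[0,0,0],[0,0,0]],"rot":[[0,0,0],[0,0,0],[0,0,0],[0,0,0],[0,0,0],[0,0,0]]}' -1 60
python3 - <<'E'
from h import *
s=bot.observe();im=bot.grab_frame("wrist")[:,:,::-1];print(s['position'],s['tool_rot'],s['force'],s['grip_width'])
cv2.imwrite("pics/w11.png",im)
E
```

```text
clock: 12.2
position: [0.4487, 0.0135, 0.1268]
tool_rot: [3.141, 0.0, 1.959]
force: [0.5, 1.0, 0.7]
grip_width: 0.0855
clock: 12.8
position: [0.4483, 0.0134, 0.1264]
tool_rot: [3.141, 0.001, 1.959]
force: [-3.0, -1.8, 14.9]
grip_width: 0.0338
[0.44830078 0.01335329 0.1264258 ] [3.14131461e+00 7.62257012e-04 1.95949972e+00] [-3.04688634 -1.81096569 14.93103638] 0.03383810376819426
```

View pics/w11.png

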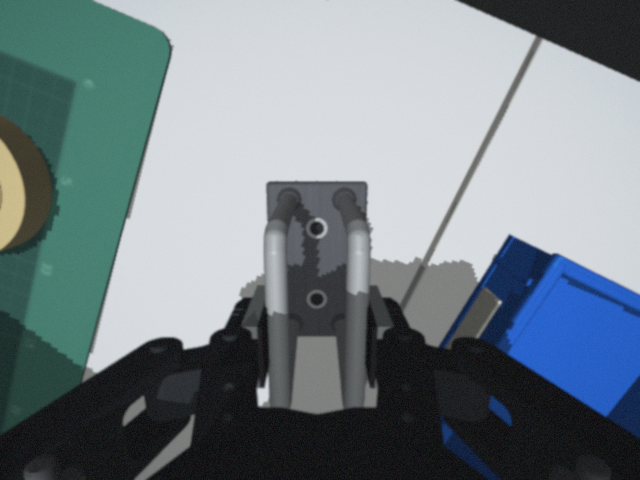

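```bash
python3 -m crank '{"travel":[[0,0,0],[0,0,0.7],[0,0,1.4],[0,0,2],[0,0,2]],"rot":[[0,0,0],[0,0,0],[0,0,0],[0,0,0],[0,0,0]]}' -1 80
python3 - <<'E'
from h import *
s=bot.observe();im=bot.grab_frame("wrist")[:,:,::-1];print(s['position'],s['tool_rot'],s['force'],s['grip_width'])
sc=bot.grab_frame("scene")[:,:,::-1]
c=np.hstack([im[60:460,120:520],cv2.resize(sc[230:330,265:385],(400,400))])
cv2.imwrite("pics/w12.png",c)
E
```

```text
clock: 13.35
position: [0.4485, 0.0134, 0.1467]
tool_rot: [3.141, 0.0, 1.959]
force: [-0.6, -0.2, -4.2]
grip_width: 0.0336
[0.44847061 0.01340579 0.14667236] [3.14060688e+00 3.70828501e-04 1.95931926e+00] [-0.58658884 -0.23815901 -4.1812407 ] 0.03361080817027032
```

View pics/w12.png

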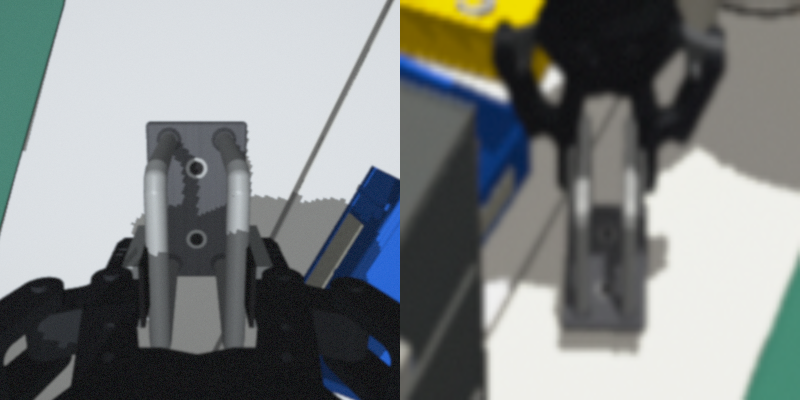

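The bracket is lifted level, with about 4 N weight. I'll carry it to the blue bin while turning it 25° to line up with the bin.

```bash
python3 -m crank '{"travel":[[0,0,3],[0,0,6],[1,0,8],[4,-0.3,8],[7,-0.5,8],[10,-0.7,8],[13,-0.8,8],[14.6,-0.9,8]],"rot":[[0,0,0],[0,0,0],[0,0,-4],[0,0,-9],[0,0,-14],[0,0,-19],[0,0,-23],[0,0,-25]]}'
python3 -m crank '{"travel":[[0,0,0],[0,0,0],[0,0,0]],"rot":[[0,0,0],[0,0,0],[0,0,0]]}'
python3 - <<'E'
from h import *
s=bot.observe();m=bot.camera_model("wrist");im=bot.grab_frame("wrist")[:,:,::-1].copy();print(s['position'],s['tool_rot'],s['force'],s['grip_width'])
P=np.array([(-.06,-.06),(.06,-.06),(.06,.06),(-.06,.06)])
L=np.array([[(*P[i],.045),(*P[(i+1)%4],.045)] for i in range(4)])
draw(im,m,T(L,(.595,.004,0),-.058),(0,255,0),1,(0,0))
z=s['position'][2]-.126
draw(im,m,T(bracket_lines(),(s['position'][0],s['position'][1],z),s['tool_rot'][2]-np.pi/2),(255,0,255),1)
cv2.imwrite("pics/w13.png",im)
E
```

```text
clock: 14.25
position: [0.5959, 0.0044, 0.2252]
tool_rot: [-3.141, -0.0, 1.52]
force: [-0.0, 0.1, -4.6]
grip_width: 0.0332
clock: 14.55
position: [0.5935, 0.0045, 0.2256]
tool_rot: [-3.141, 0.0, 1.524]
force: [-0.6, -0.3, -4.4]
grip_width: 0.0333
[0.59345891 0.00449922 0.22562779] [-3.14070371e+00  2.55557641e-04  1.52417523e+00] [-0.55268654 -0.28601459 -4.37198945] 0.033338361439410484
```

View pics/w13.png

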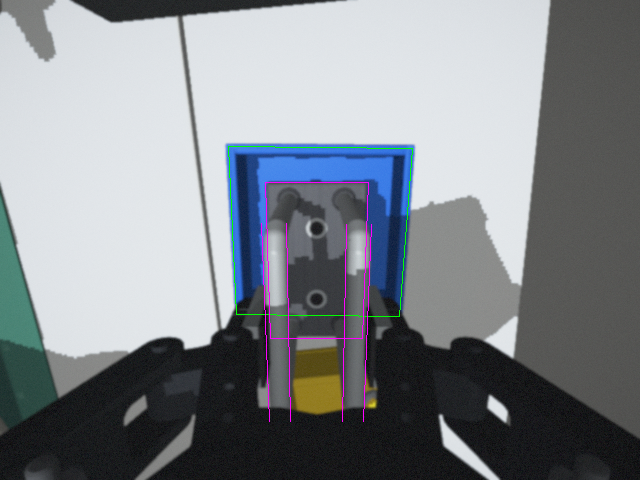

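The overlays of the bin rim and the held bracket match the picture and the bracket is centred, so I'll lower it.

```bash
python3 -m crank '{"travel":[[0.1,0,-3],[0.1,0,-5.5],[0.1,0,-7.5],[0.1,0,-8.6],[0.1,0,-9.2],[0.1,0,-9.2],[0.1,0,-9.2]],"rot":[[0,0,0],[0,0,0],[0,0,0],[0,0,0],[0,0,0],[0,0,0],[0,0,0]]}'
python3 -m crank '{"travel":[[0,0,-0.1],[0,0,-0.2],[0,0,-0.2]],"rot":[[0,0,0],[0,0,0],[0,0,0]]}'
python3 - <<'E'
from h import *
s=bot.observe();im=bot.grab_frame("wrist")[:,:,::-1].copy();print(s['position'],s['tool_rot'],s['force'],s['grip_width'])
sc=bot.grab_frame("scene")[:,:,::-1]
c=np.hstack([im[60:460,120:520],cv2.resize(sc[190:310,245:365],(400,400))])
cv2.imwrite("pics/w14.png",c)
E
```

```text
clock: 15.3
position: [0.5955, 0.0046, 0.1347]
tool_rot: [3.141, -0.0, 1.523]
force: [1.4, -0.2, -4.6]
grip_width: 0.0336
clock: 15.6
position: [0.5953, 0.0044, 0.1321]
tool_rot: [3.141, 0.0, 1.523]
force: [-0.4, -0.9, -4.4]
grip_width: 0.0337
[0.5952686  0.00444068 0.13210639] [3.14126057e+00 3.15215231e-05 1.52326359e+00] [-0.43403842 -0.89503667 -4.39886734] 0.03373818706019128
```

View pics/w14.png

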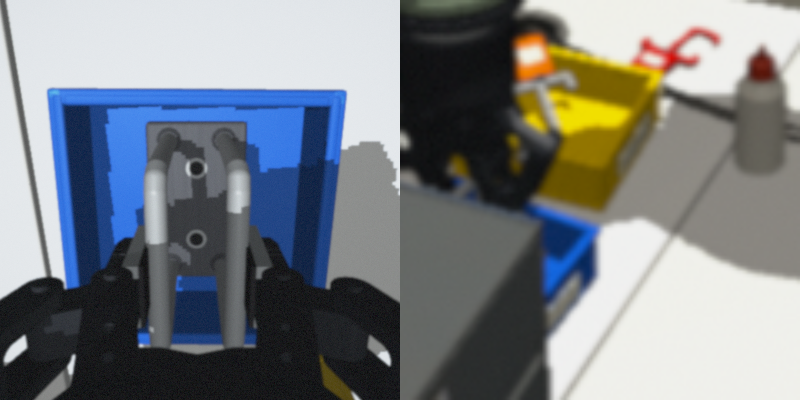

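Nearly on the floor. I'll ease it down until contact, then release.

```bash
python3 -m crank '{"travel":[[0,0,-0.1],[0,0,-0.15],[0,0,-0.15]],"rot":[[0,0,0],[0,0,0],[0,0,0]]}'
```

```text
clock: 16.0
position: [0.5953, 0.0045, 0.1316]
tool_rot: [3.141, 0.001, 1.523]
force: [-9.2, -1.2, 19.5]
grip_width: 0.0333
```

```bash
python3 -m crank '{"travel":[[0,0,0],[0,0,0],[0,0,0],[0,0,0]],"rot":[[0,0,0],[0,0,0],[0,0,0],[0,0,0]]}' 0.7
python3 -m crank '{"travel":[[0,0,1],[0,0,3],[0,0,7],[0,0,11],[-4,0,14],[-8,-2,14],[-8,-2,14]],"rot":[[0,0,0],[0,0,0],[0,0,0],[0,0,0],[0,0,0],[0,0,0],[0,0,0]]}'
python3 - <<'E'
from h import *
s=bot.observe();m=bot.camera_model("wrist");im=bot.grab_frame("wrist")[:,:,::-1].copy();print(s['position'],s['force'],s['grip_width'])
sc=bot.grab_frame("scene")[:,:,::-1];t=bot.grab_frame("top")[:,:,::-1]
L=bracket_lines();draw(im,m,T(L,(.5953,.0045,.005),1.523-np.pi/2),(0,255,0),1)
cv2.imwrite("pics/w15.png",im)
cv2.imwrite("pics/st15.png",np.hstack([cv2.resize(sc[190:310,245:365],(400,400)),cv2.resize(t[140:300,240:400],(400,400))]))
E
```

```text
clock: 16.4
position: [0.5952, 0.0045, 0.1303]
tool_rot: [-3.142, -0.0, 1.523]
force: [0.1, -0.6, -0.4]
grip_width: 0.0727
clock: 17.1
position: [0.5115, -0.0177, 0.2716]
tool_rot: [-3.141, 0.003, 1.522]
force: [0.3, 0.4, -0.4]
grip_width: 0.0727
[ 0.51150469 -0.01770853  0.27157504] [ 0.25190639  0.39528488 -0.37060906] 0.07274199699362403
```

View pics/w15.png

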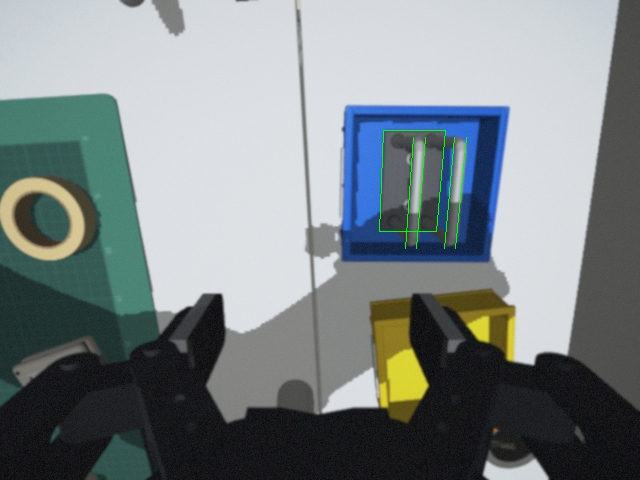

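View pics/st15.png

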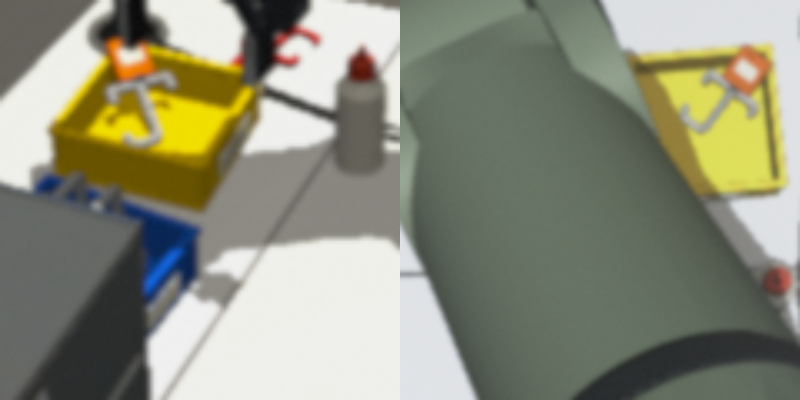

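The bracket stands upright in the blue bin and matches the overlay of plate and bars. The hook rests inside the yellow bin, and the bottle and mug are untouched. I'll let the arm settle, check once more and hand in.

```bash
python3 -m crank '{"travel":[[0,0,0],[0,0,0],[0,0,0],[0,0,0]],"rot":[[0,0,0],[0,0,0],[0,0,0],[0,0,0]]}'
python3 - <<'E'
from h import *
sc=bot.grab_frame("scene");w=bot.grab_frame("wrist")
print('diff',np.abs(sc[190:260,250:300].astype(int)-cv2.imread('pics/s9.png')[190:260,250:300,::-1]).mean())
cv2.imwrite('pics/fin.png',sc[:,:,::-1])
print(bot.observe()['force'],bot.job_done())
E
```

```text
clock: 17.65
position: [0.5153, -0.0153, 0.2702]
tool_rot: [-3.141, -0.0, 1.524]
force: [-0.0, -0.6, 0.1]
grip_width: 0.0727
diff 32.18123809523809
the job is handed in; nothing more can be done
[-0.30848129  0.39001529  0.33785773] None
```

View pics/fin.png

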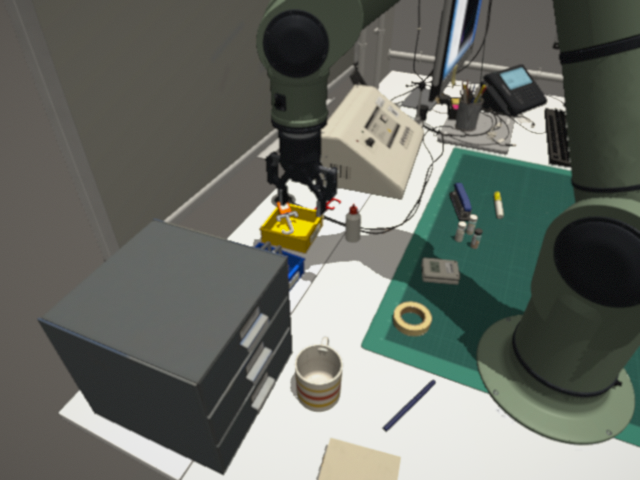

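I freed the hook from the slot, dropped it in the yellow bin, stood the bracket in the blue bin, and handed the job in at about 18 s of the 62 s. I lifted the hook 15 mm, turned it a quarter turn and drew it straight up while the bracket stayed put.

**Hook:** it leans against the yellow bin's wall. Its origin was about (27, -24) mm and 35 mm high in the bin's frame, and its toe about (22, 12) mm, so both are well inside the limits. I measured this right after release. The later pictures show it in the same place.

**Bracket:** it stands upright on the blue bin's floor. I felt it touch down at about 20 N before letting go, and afterwards its plate and bars matched the overlay at the bin's centre.

**Other checks:** the mug and glue bottle look unmoved. The gripper is clear, with a wrist force below 1 N.

**Checks that disagreed or told me nothing:**
- The cameras differed by about 2 mm on positions.
- The finger opening read 34 mm on the 36 mm bars.
- A last before-and-after picture comparison said nothing, because the gripper and its shadow had moved between the two pictures.

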